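# Lock the levelling foot with its second nut

## Robot

A 7-joint arm with a two-finger parallel gripper is mounted at the origin on the work surface. World frame = base frame: x ahead of the robot, y to its left, z up, the work surface at z = 0. Lengths are in m, angles in rad, forces in N, time in s.
With the tool pointing down it reaches from about 0.4 to 0.85 m from the base axis. Payload 10.4 kg.
Tool frame: the origin (TCP) lies at the very end of the fingers, on their centre line; the grasp point (between the pads) lies 19 mm behind it (r.pinch_z is the distance from the TCP to the grasp point, in m); z points along the fingers, y is the line along which they close (so a half turn about z gives the same grasp; the last joint's range is limited). The gripper opens to 87 mm and grips with 3 to 60 N. Pads are 19 mm wide; open, the fingers measure 117 mm over their backs; the gripper's body (75 mm by 190 mm) begins 51 mm behind the grasp point.
Start: joints at [1.198, 0.332, -0.065, 1.46, 0.022, 1.35, -0.088], TCP at [0.214, -0.587, 0.185] pointing down, gripper open.
Joint ranges: [-2.6, 2.6], [-0.5, 2.12], [-1.47, 1.34], [0.16, 2.42], [-1.27, 4.41], [0.06, 2.06], [-2.6, 2.6]. Speed limits (rad/s): [2.22, 2.22, 2.79, 2.79, 3.14, 3.14, 3.14].

## Interface

Orientations are given as a unit quaternion [x, y, z, w].
In Python, from bench import sensors, vision, r gives the robot as it stands.
- The arm moves only by the shell command python3 -m crank 'ROWS' [OPENING] [FORCE]. ROWS is JSON, a list of rows, each a list of 2 entries, a list of its own where there are three numbers: the shift along the tool's x, y, z normalised to -1 to 1, where 1 is 3 cm, then the turn about the tool's z normalised to -1 to 1, where 1 is 8 degrees. A call has 1 to 12 rows; each row shifts and turns the commanded pose from where the row before left it, along the tool's axes as they then stand; what a row does not reach is not made up. A row lasts 1/8 s, in which the tool goes at most 62.5 mm and 10.7 degrees, less where a joint would pass 70% of its speed; a pose out of reach is approached as far as the arm can. A call with a number of a shift or a turn outside -1 to 1 is refused whole. A call with a gripper value outside its range is refused whole. OPENING is the opening, from 0 (shut) to 1 (fully open), set as the call begins (- or left out, the last holds). The fingers move at their own pace and stop on an object; FORCE is the grip in N (left out, the last holds). Time passes only in rows, so rows that do not move let the fingers close. It gives the time, the measured TCP pose, the force, the opening and the grip force at its end, in the units of the state.
- sensors.read_state(): the state, without advancing time (a new reading comes with each control period).
- vision.camera(name): name is "side" or "top"; returns the picture (480x640x3 uint8, red, green, blue); there is no depth.
- vision.camera_model(name): a dict with "vertical_fov" (degrees; the focal length in pixels is half the picture's height over the tangent of half this angle, whatever the lens; pixels are square), "cx", "cy" (the principal point, pixels), "camera_from_world" (4x4, takes a point from world to camera coordinates). Camera axes: x right, y down, z forward; pixel columns grow to the right and rows downward; lengths in m; the calibration is good to about 2 mm. A picture is of the moment at which its call begins. camera_model takes no time and is no camera call.
- r.close_job(): hands the job in; it is judged then, once.
The state is a dict: "time": time; "joint_positions": joint angles; "joint_vel": joint speeds; "joint_torque": joint torques, N m; "ee_pos": TCP position; "eef_rot": TCP orientation; "ft_force": force on the tool from outside, world axes, zero at the start; "torque": the same for the moment, N m; "width": finger opening in m; "grip_force": force on a finger pad.
Only numpy, scipy, OpenCV 4.12 (cv2) and the standard library are available. Lean on these libraries where they do the work, as an engineer would, in place of code of your own. Each camera call takes 0.05 s, during which the arm holds its last target. There are 200 camera calls.

## Task

Two levelling feet for the storage rack are bolted to the bench. On the one whose stud carries two nuts, run the upper, tall nut down clockwise onto the thin nut and tighten it firmly against it so that the two lock, then let go. Do not turn the nut of the other foot, which has one nut only.

Things in the scene. Friction and masses are not known exactly. Their poses are not given: they have to be found in the camera images.
- tall_nut_center (a point): Centre (half-way up, about 61 mm over the bench) of the tall steel hex nut: 36 mm across flats, 36 high. z up; x square to one pair of flats, others at 60 and 120 degrees. On a fixed 24 mm stud, top at 95 mm; base plate 90 mm square. The fixed thin nut below it, as wide but turned otherwise, spans 30 to 42 mm over the bench: keep fingertips above that, gripping a few mm above centre
- tall_nut_run (a joint): How far the tall nut has been run down, rad, growing clockwise seen from above. Starts at 0.1 to 0.4; at 1.0 it meets the thin nut. Turns easily (0.05 N m), sinks 10 mm per turn (1 to 1.5 mm in all) and stays where it is left; it does not lift off.
- tall_nut_bite (a joint): How far the tall nut has been tightened after meeting the thin nut, rad, clockwise seen from above. Starts at 0; moves once tall_nut_run is at its end, against 0.25 N m of friction, up to 0.5, where it stops dead; it stays where it is left. Firmly tight from about 0.2 on, so the whole job is one turn of 0.8 to 1.4 rad.
- single_nut (a joint): Angle of the single tall nut on the other foot, rad, clockwise from above, 0 at the start; not to be turned. That foot has the same plate, stud and tall nut but no thin nut, so its nut sits down on the plate (10 to 46 mm over the bench) with a long bare thread above. The feet stand at least 0.2 m apart, either one on the left; a loose spare nut, washer and bolt lie between them.

How it is judged:
At the end, for the whole second after the job is handed in: The tall nut is run down onto the thin nut (tall_nut_run above 0.85 rad, so turned back by less than about 9 degrees), it has been tightened against it (tall_nut_bite above 0.12 rad), and it is at rest (value of joint tall_nut_run above 0.85 rad and value of joint tall_nut_bite above 0.12 rad and velocity of joint each of tall_nut_run, tall_nut_bite below 0.05 rad/s); the robot touches nothing.
It fails at once if the other foot's single nut is turned by more than 0.2 rad (value of joint single_nut above 0.2 rad or value of joint single_nut below -0.2 rad).
It also fails if it takes over 32 s, if anything falls off the work surface, if the arm or the gripper's body presses on something with over 40 N, if the wrist force passes 120 N, or if a joint passes its speed limit or range.

## Working session

There is one attempt and no reset: what is moved stays moved. The work goes in short steps, Python scripts to look and compute and a shell command to move; the robot and the scene stay as the last step left them, time stands still between calls to the robot, and variables do not carry over. Pictures are saved under pics/ and viewed, at most 10 in all, crops included, and the job is handed in when it is done.

```bash
mkdir -p pics; python3 - <<'E'
from bench import sensors, vision, r
import cv2,numpy as np
for n in("top","side"):
    im=vision.camera(n); cv2.imwrite(f"pics/{n}0.png",im[:,:,::-1])
    m=vision.camera_model(n); print(n,m["vertical_fov"],m["cx"],m["cy"],np.round(m["camera_from_world"],4).tolist())
s=sensors.read_state(); print(s["time"],s["ee_pos"],s["eef_rot"],s["width"],r.pinch_z)
E
```

```text
top 53.049122497163076 321.9210156151492 244.54089834410263 [[0.0048, -0.9994, 0.0332, -0.0217], [-0.9899, -0.0095, -0.1413, 0.5593], [0.1415, -0.0322, -0.9894, 0.7067], [0.0, 0.0, 0.0, 1.0]]
side 53.936071857459154 314.79607402401325 237.22849242921768 [[-0.998, -0.0625, 0.0079, 0.5528], [-0.042, 0.5656, -0.8236, 0.0923], [0.047, -0.8223, -0.5671, 0.8316], [0.0, 0.0, 0.0, 1.0]]
0.1 [ 0.2140583  -0.58679123  0.18413171] [ 9.84743879e-01  1.74008875e-01 -1.20937937e-04 -6.24755461e-04] 0.08687784673372533 0.0187
```

View pics/top0.png

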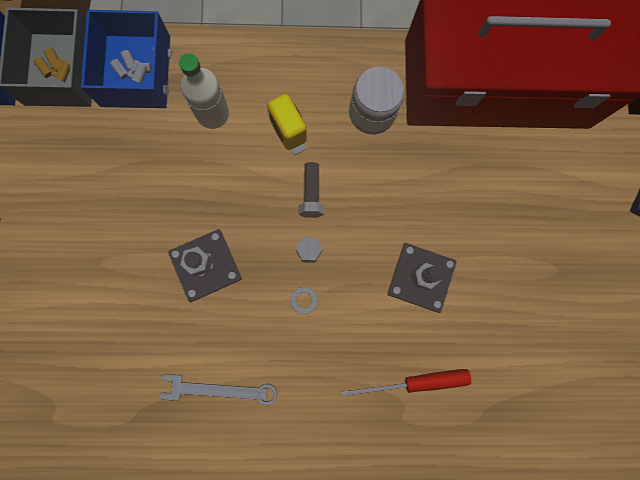

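View pics/side0.png

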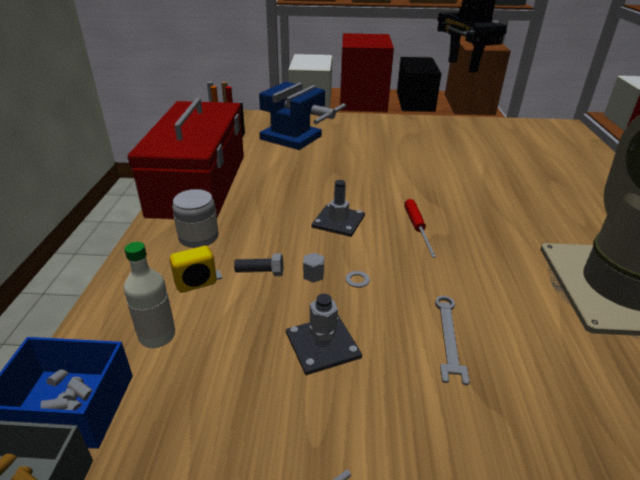

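The top view shows the two-nut foot on the left, with its nut at about (195,261); the single nut is on the right at (428,275). In the side view the two-nut foot is the near one at (323,318). Next I'll measure the hex top face.

```bash
cat > h.py <<'E'
import numpy as np,cv2
from bench import vision
def cam(n):
    m=vision.camera_model(n);T=np.array(m["camera_from_world"]);return T,240/np.tan(np.radians(m["vertical_fov"]/2)),m["cx"],m["cy"]
def ray(n,p,z):
    T,f,cx,cy=cam(n);d=T[:3,:3].T@np.array([(p[0]-cx)/f,(p[1]-cy)/f,1]);o=-T[:3,:3].T@T[:3,3]
    return o+d*(z-o[2])/d[2]
def proj(n,P):
    T,f,cx,cy=cam(n);c=T[:3,:3]@np.array(P)+T[:3,3];return np.array([cx+f*c[0]/c[2],cy+f*c[1]/c[2]])
E
python3 - <<'E'
from h import *
im=cv2.imread("pics/top0.png");g=cv2.cvtColor(im,cv2.COLOR_BGR2GRAY)
x0,y0=165,228;c=g[y0:305,x0:245]
hsv=cv2.cvtColor(im,cv2.COLOR_BGR2HSV)[y0:305,x0:245]
mask=((c>105)&(hsv[...,1]<50)).astype(np.uint8)*255
cs,_=cv2.findContours(mask,cv2.RETR_EXTERNAL,cv2.CHAIN_APPROX_NONE)
for k in cs:
    if cv2.contourArea(k)>150:
        h=cv2.convexHull(k)[:,0]+[x0,y0]; W=np.array([ray("top",p,.079) for p in h])[:,:2]
        a=cv2.approxPolyDP(h.reshape(-1,1,2),2.,True)[:,0]
        print(cv2.contourArea(k),a.tolist(),np.round([ray("top",p,.079)[:2] for p in a],4).tolist())
        th=np.radians(np.arange(0,180,2));w=[np.ptp(W@[np.cos(t),np.sin(t)]) for t in th]
        print([(2*i,round(v*1e3,1)) for i,v in enumerate(w)][::3])
big=cv2.resize(im[y0:305,x0:245],None,fx=7,fy=7,interpolation=cv2.INTER_CUBIC)
big2=cv2.resize(cv2.cvtColor(mask,cv2.COLOR_GRAY2BGR),None,fx=3,fy=3)
big[:231,320:]=big2
cv2.imwrite("pics/c1.png",big)
s=cv2.imread("pics/side0.png")[280:380,275:375];cv2.imwrite("pics/c2.png",cv2.resize(s,None,fx=5.5,fy=5.5,interpolation=cv2.INTER_CUBIC))
E
```

```text
481.0 [[198, 247], [207, 256], [204, 268], [190, 273], [180, 264], [183, 252]] [[0.5485, 0.1642], [0.5354, 0.1507], [0.5179, 0.1544], [0.5105, 0.1742], [0.5234, 0.1891], [0.541, 0.1856]]
[(0, np.float64(38.0)), (6, np.float64(37.5)), (12, np.float64(36.6)), (18, np.float64(35.4)), (24, np.float64(36.4)), (30, np.float64(37.4)), (36, np.float64(38.2)), (42, np.float64(38.6)), (48, np.float64(38.6)), (54, np.float64(38.8)), (60, np.float64(38.6)), (66, np.float64(37.9)), (72, np.float64(36.8)), (78, np.float64(35.3)), (84, np.float64(36.9)), (90, np.float64(38.4)), (96, np.float64(39.4)), (102, np.float64(40.0)), (108, np.float64(40.2)), (114, np.float64(39.9)), (120, np.float64(39.2)), (126, np.float64(38.1)), (132, np.float64(36.5)), (138, np.float64(35.5)), (144, np.float64(36.6)), (150, np.float64(37.9)), (156, np.float64(38.8)), (162, np.float64(39.2)), (168, np.float64(39.3)), (174, np.float64(38.9))]
```

View pics/c1.png

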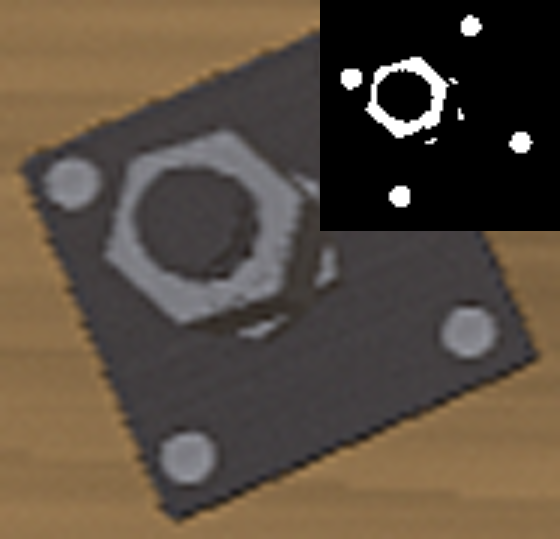

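View pics/c2.png

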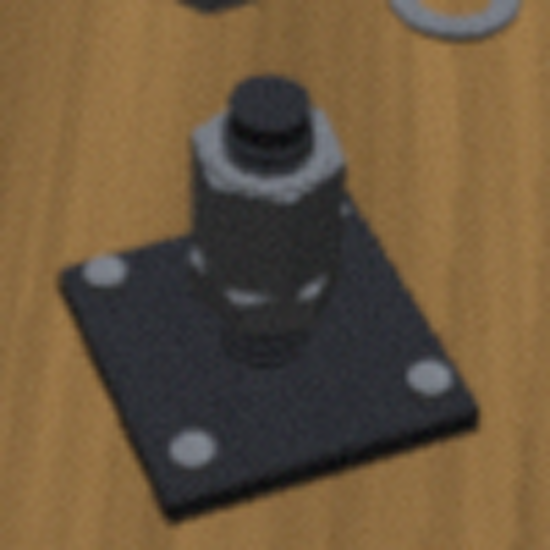

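The top face measures about 36 mm across flats, with flat normals at about 18.5/78.5/138.5°. The centre is about (0.5295, 0.1697), so reach is 0.556 m. I'll close along 138.5°, and start with the approach.

```bash
python3 - <<'E'
from h import *
print(proj("side",[.5295,.1697,.095]),"expect stud top ~(324,297)")
E
python3 -m crank '[[[1,-1,0],0],[[1,-1,0],0],[[1,-1,0],0],[[1,-1,0],0],[[1,-1,0],0],[[1,-1,0],0],[[1,-1,0],0],[[1,-1,0],0],[[1,-1,0],0],[[1,-1,0],0],[[1,-1,0],0],[[1,-1,0],0]]' 1
python3 -m crank '[[[1,-1,0],0],[[1,-1,0],0],[[1,-1,0],0],[[1,-1,0],0],[[1,-1,0],0],[[1,-1,0],0],[[0.5,-1,0],0],[[0,-1,0],0],[[0,0,0],-1],[[0,0,0],-1],[[0,0,0],-1],[[0,0,0],-0.5]]'
python3 -m crank '[[[0,0,0],0],[[0,0,0],0]]'
```

```text
[325.11216203 299.72372727] expect stud top ~(324,297)
time: 1.6
ee_pos: [0.4292, -0.1243, 0.1847]
eef_rot: [0.985, 0.174, -0.0, 0.0]
ft_force: [1.1, 0.2, 0.3]
width: 0.0874
grip_force: 0.0
time: 3.1
ee_pos: [0.5297, 0.1666, 0.1844]
eef_rot: [0.913, 0.409, -0.0, -0.0]
ft_force: [-0.5, -0.3, -1.0]
width: 0.0869
grip_force: 0.0
time: 3.35
ee_pos: [0.5299, 0.1666, 0.1847]
eef_rot: [0.914, 0.406, -0.0, 0.0]
ft_force: [0.4, 0.4, -0.8]
width: 0.0873
grip_force: 0.0
```

```bash
python3 -m crank '[[[0.05,-0.06,0],0],[[0,0,0.8],0],[[0,0,0.8],0],[[0,0,0.8],0],[[0,0,0],0],[[0,0,0],0]]'
python3 - <<'E'
from h import *
t=vision.camera("top")[:,:,::-1][170:320,110:290];s=vision.camera("side")[:,:,::-1][210:360,240:420]
cv2.imwrite("pics/d.png",cv2.resize(np.hstack([t,s]),None,fx=2.2,fy=2.2,interpolation=cv2.INTER_CUBIC))
E
```

```text
time: 4.1
ee_pos: [0.53, 0.1694, 0.1138]
eef_rot: [0.913, 0.407, 0.0, 0.0]
ft_force: [-0.0, -0.5, -0.3]
width: 0.087
grip_force: 0.0
```

View pics/d.png

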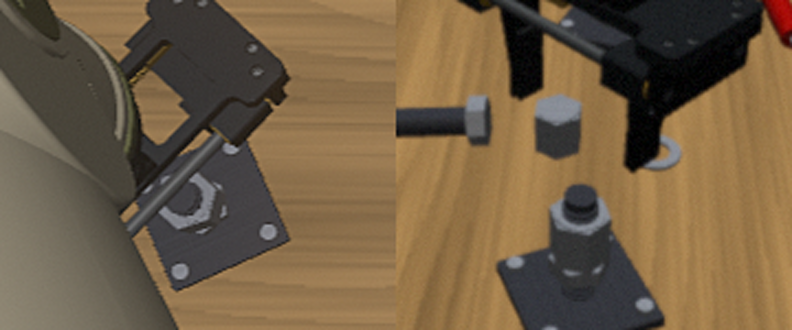

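```bash
python3 - <<'E'
from h import *
from bench import sensors
s=sensors.read_state();print(s["ee_pos"],s["eef_rot"],s["joint_positions"])
y=np.array([.742,-.67,0])
for k in(-.0435,-.0585,0,.0435,.0585):
    P=np.array(s["ee_pos"])+k*y;a=proj("side",P);b=proj("top",P)
    print(k,a,"crop",396+(a[0]-240)*2.2,(a[1]-210)*2.2,"top",(b-[110,170])*2.2)
E
```

```text
[0.53029607 0.16935418 0.11402862] [9.13427386e-01 4.07000837e-01 8.31477413e-04 1.93659148e-04] [ 0.31056311  0.34489869 -0.83707221  1.70324589  0.27194771  1.21303254
 -1.32562506]
-0.0435 [348.09739275 304.76324664] crop 633.8142640498234 208.47914261157842 top [122.25181017 241.60328182]
-0.0585 [356.56596808 310.41560559] crop 652.4451297792134 220.9143322919723 top [104.97351706 259.43995806]
0 [324.82827019 289.23224787] crop 582.6221944171436 174.3109453168007 top [171.799661   190.45419153]
0.0435 [303.30819851 274.86865483] crop 535.2780367241667 142.7110406359391 top [220.53193148 140.14703874]
0.0585 [296.25774909 270.16282542] crop 519.7670479993319 132.35821593496436 top [237.15069578 122.99120532]
```

The side view shows the fingertips at crop (525,97) and (643,168), about 19 px higher than the pose predicts. I'll check this against the first picture and a top view from before going any lower.

```bash
python3 - <<'E'
from h import *
y=np.array([.342,-.94,0])
for dz in(0,.028):
  for k in(-.05,0,.05):
    print(dz,k,proj("side",np.array([.2141,-.5868,.1841+dz])+k*y))
s=cv2.imread("pics/side0.png")[0:110,400:540]
t=vision.camera("side")[:,:,::-1][190:300,270:410]
t2=cv2.convertScaleAbs(t,alpha=2.2)
big=cv2.resize(np.hstack([cv2.convertScaleAbs(s,alpha=2),t2]),None,fx=2.85,fy=2.85,interpolation=cv2.INTER_CUBIC)
cv2.imwrite("pics/e.png",big)
E
```

```text
0 -0.05 [471.1931628   88.22393583]
0 0 [460.67047648  82.48682062]
0 0.05 [450.80715791  77.10920189]
0.028 -0.05 [473.41587259  76.85058965]
0.028 0 [462.68156294  71.41052052]
0.028 0.05 [452.62847148  66.31568775]
```

View pics/e.png

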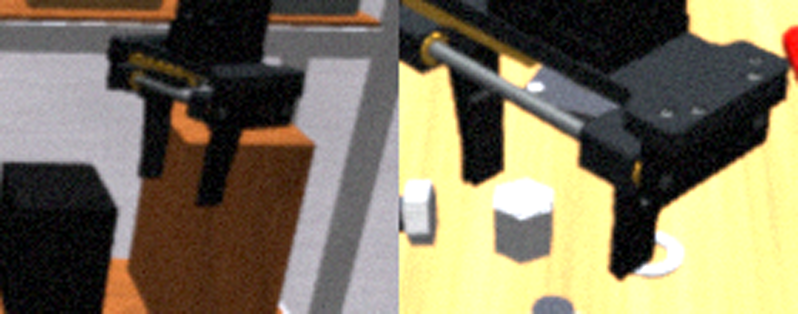

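```bash
python3 - <<'E'
from h import *
for nm,off in(("none",[0,0,0]),("dz",[0,0,.03]),("dy",[0,-.04,0])):
  for P in([.6256,.1335],[.5754,.0779]):
    for z in(.184,.21):
      Q=np.array(P+[z])+off
      print(nm,P,z,"topcrop",np.round((proj("top",Q)-[110,170])*2.2),"side crop e",np.round((proj("side",Q)-[270,190])*2.85+[399,0]))
E
```

```text
none [0.6256, 0.1335] 0.184 topcrop [212.  12.] side crop e [364. 114.]
none [0.6256, 0.1335] 0.21 topcrop [203.  -1.] side crop e [360.  68.]
none [0.5754, 0.0779] 0.184 topcrop [307.  99.] side crop e [478.  58.]
none [0.5754, 0.0779] 0.21 topcrop [302.  89.] side crop e [478.  14.]
dz [0.6256, 0.1335] 0.184 topcrop [201.  -3.] side crop e [360.  61.]
dz [0.6256, 0.1335] 0.21 topcrop [191. -18.] side crop e [356.  12.]
dz [0.5754, 0.0779] 0.184 topcrop [301.  88.] side crop e [477.   7.]
dz [0.5754, 0.0779] 0.21 topcrop [295.  77.] side crop e [477. -40.]
dy [0.6256, 0.1335] 0.184 topcrop [282.  13.] side crop e [376.  70.]
dy [0.6256, 0.1335] 0.21 topcrop [276.   0.] side crop e [374.  25.]
dy [0.5754, 0.0779] 0.184 topcrop [377. 100.] side crop e [485.  19.]
dy [0.5754, 0.0779] 0.21 topcrop [375.  90.] side crop e [485. -24.]
```

In the top view the gripper's corner at (288,85) fits the reported horizontal position, so the mismatch is only in height (about 30 mm). Going down to the reported 47 mm is safe whichever is right; then I'll look.

```bash
python3 -m crank '[[[0,0,0.75],0],[[0,0,0.75],0],[[0,0,0.73],0],[[0,0,0],0],[[0,0,0],0]]'
python3 - <<'E'
from h import *
from bench import sensors
P=np.array(sensors.read_state()["ee_pos"])
x0,y0=260,240
for k in(-.0475,.0475): print((proj("side",P+k*np.array([.742,-.67,0]))-[x0,y0])*5)
s=vision.camera("side")[:,:,::-1][y0:y0+110,x0:x0+140]
cv2.imwrite("pics/f.png",cv2.resize(cv2.convertScaleAbs(s,alpha=1.8),None,fx=5,fy=5,interpolation=cv2.INTER_CUBIC))
E
```

```text
time: 4.88
ee_pos: [0.5303, 0.1693, 0.0471]
eef_rot: [0.913, 0.407, 0.001, 0.0]
ft_force: [0.1, -0.4, -0.5]
width: 0.087
grip_force: 0.0
[439.48642007 507.56694136]
[208.74112449 339.26806246]
```

View pics/f.png

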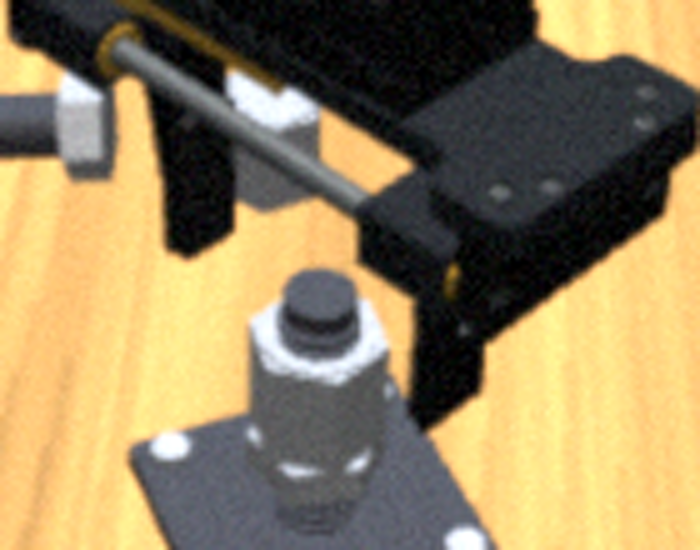

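The nut is clear between the open fingers, whose tips show at (190,250) and (425,430). They look about 25 mm higher than reported. I'll close gently and see whether they meet 36 mm, and at what height.

```bash
python3 -m crank '[[[0,0,0],0],[[0,0,0],0],[[0,0,0],0],[[0,0,0],0],[[0,0,0],0],[[0,0,0],0],[[0,0,0],0],[[0,0,0],0]]' 0.3 5
python3 - <<'E'
from h import *
from bench import sensors
s=sensors.read_state();P=np.array(s["ee_pos"]);print(s["torque"])
x0,y0=260,240
for k in(-.018,.018): print((proj("side",P+k*np.array([.742,-.67,0]))-[x0,y0])*5)
im=vision.camera("side")[:,:,::-1][y0:y0+110,x0:x0+140]
cv2.imwrite("pics/g.png",cv2.resize(cv2.convertScaleAbs(im,alpha=1.8),None,fx=5,fy=5,interpolation=cv2.INTER_CUBIC))
E
```

```text
time: 5.92
ee_pos: [0.5297, 0.169, 0.0459]
eef_rot: [0.913, 0.407, 0.0, 0.0]
ft_force: [-0.2, 0.0, 0.2]
width: 0.027
grip_force: 0.0
[-0.08658322 -0.05157201 -0.04346156]
[365.99630743 454.53729926]
[278.72919686 390.87003684]
```

View pics/g.png

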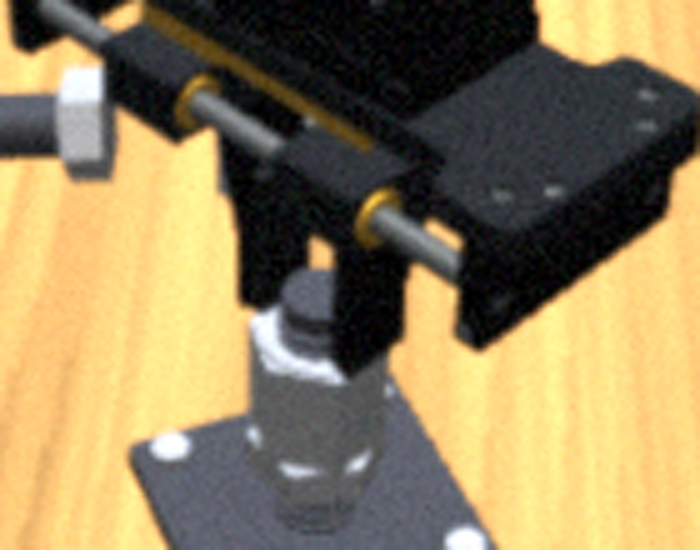

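The fingers closed to 27 mm around the stud without touching, so the true tips are just above the nut's top face. The reported TCP reads about 35 mm low. Touching down on the nut's top (79 mm) will give the exact offset.

```bash
for i in 1 2 ; do python3 -m crank '[[[0,0,0.04],0],[[0,0,0.0],0]]' | grep -E "pos|force"; done
```

```text
ee_pos: [0.5296, 0.1689, 0.0446]
ft_force: [0.4, -0.8, -0.1]
grip_force: 0.0
ee_pos: [0.5296, 0.169, 0.0434]
ft_force: [-0.0, -0.4, 0.7]
grip_force: 0.0
```

```bash
python3 -m crank '[[[0,0,0.06],0],[[0,0,0.0],0]]' | grep -E "pos|force"
```

```text
ee_pos: [0.5298, 0.1691, 0.042]
ft_force: [-0.0, -0.8, 2.8]
grip_force: 1.9
```

```bash
python3 -m crank '[[[0,0,0.06],0],[[0,0,0.0],0]]' | grep -E "time|pos|force"
```

```text
time: 6.98
ee_pos: [0.5302, 0.1693, 0.0415]
ft_force: [-5.7, -2.0, 17.9]
grip_force: 8.8
```

Contact came at a reported 41.8 mm against the nut's true top at 79 mm, so true height = reported + 37 mm. For tips at about 48 mm I need a reported 11 mm. I'll lift, open, and lower in checked steps.

```bash
python3 -m crank '[[[0,0,-0.3],0],[[0,0,0],0],[[0,0,0],0],[[0,0,0],0],[[0,0,0],0]]' 0.8 5;  python3 -m crank '[[[0,0,0.3],0],[[0,0,0.2],0],[[0,0,0.1],0],[[0,0,0],0]]'
```

```text
time: 7.6
ee_pos: [0.5295, 0.169, 0.0487]
eef_rot: [0.913, 0.407, -0.0, -0.0]
ft_force: [0.2, -0.4, 0.4]
width: 0.0658
grip_force: 0.0
time: 8.1
ee_pos: [0.5295, 0.169, 0.0306]
eef_rot: [0.913, 0.407, -0.0, -0.0]
ft_force: [-0.3, -0.2, 0.1]
width: 0.0696
grip_force: 0.0
```

```bash
python3 -m crank '[[[0,0,0.15],0],[[0,0,0.15],0],[[0,0,0.0],0]]'|grep -E "pos|force";  python3 -m crank '[[[0,0,0.1],0],[[0,0,0.1],0],[[0,0,0.12],0],[[0,0,0],0]]'|grep -E "pos|force"
python3 -m crank '[[[0,0,0],0],[[0,0,0],0],[[0,0,0],0],[[0,0,0],0],[[0,0,0],0],[[0,0,0],0]]' 0 6
python3 - <<'E'
from h import *
x0,y0=260,240
im=vision.camera("side")[:,:,::-1][y0:y0+110,x0:x0+140]
cv2.imwrite("pics/i.png",cv2.resize(cv2.convertScaleAbs(im,alpha=1.8),None,fx=5,fy=5,interpolation=cv2.INTER_CUBIC))
E
```

```text
ee_pos: [0.5294, 0.1689, 0.0215]
ft_force: [-0.5, -0.5, -0.6]
grip_force: 0.0
ee_pos: [0.5294, 0.1689, 0.012]
ft_force: [1.1, 0.4, -0.8]
grip_force: 0.0
time: 9.72
ee_pos: [0.5296, 0.1691, 0.0124]
eef_rot: [0.913, 0.407, 0.0, 0.0]
ft_force: [-0.7, 0.4, 1.6]
width: 0.0361
grip_force: 6.0
```

View pics/i.png

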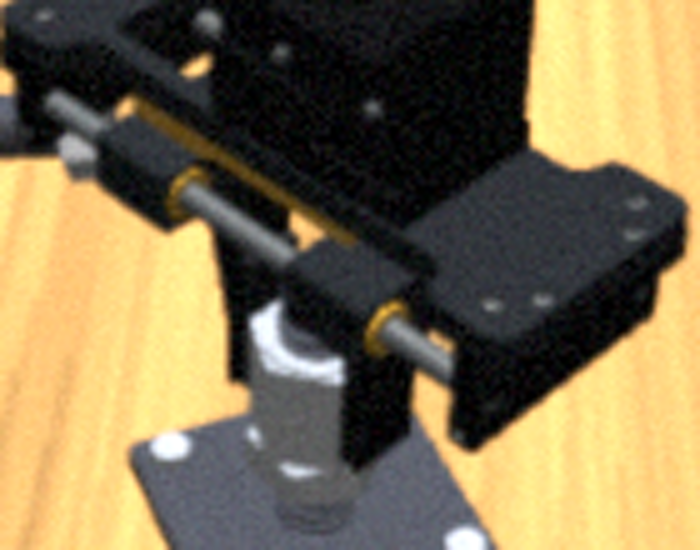

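The fingers hold the flats at 36.1 mm with no side load, and in the picture the right tip at (350,465) sits just above the thin nut. Next: grip harder and turn clockwise.

```bash
python3 -m crank '[[[0,0,0],0],[[0,0,0],0],[[0,0,0.005],0.6],[[0,0,0.005],0.6],[[0,0,0.005],0.6],[[0,0,0.005],0.6],[[0,0,0.005],0.6],[[0,0,0.005],0.6]]' - 50
cat > s.py <<'E'
from bench import sensors
import numpy as np
s=sensors.read_state();q=s["eef_rot"];print("yawx",round(2*np.degrees(np.arctan2(q[1],q[0])),1),"M",np.round(s["torque"],3),"q7",round(s["joint_positions"][6],2))
E
python3 s.py
```

```text
time: 10.78
ee_pos: [0.5295, 0.1692, 0.0115]
eef_rot: [0.986, 0.166, -0.0, -0.0]
ft_force: [-2.0, -0.0, 3.1]
width: 0.0354
grip_force: 50.0
yawx 19.1 M [0.191 0.385 0.008] q7 -1.87
```

```bash
python3 -m crank '[[[0,0,0.005],0.6],[[0,0,0.005],0.6],[[0,0,0.005],0.6],[[0,0,0.005],0.5]]'|grep -E "time|pos|force|width"; python3 s.py; python3 -m crank '[[[0,0,0],0.5],[[0,0,0],0.5]]'|grep -E "force|width"; python3 s.py
```

```text
time: 11.28
ee_pos: [0.5295, 0.1693, 0.011]
ft_force: [-2.1, -0.3, 3.4]
width: 0.0356
grip_force: 50.0
yawx 0.7 M [ 0.126  0.546 -0.027] q7 -2.17
ft_force: [-2.2, 0.9, 2.0]
width: 0.0358
grip_force: 50.0
yawx -7.2 M [0.228 0.416 0.268] q7 -2.3
```

The moment rose to 0.27 N·m, so the nut has met the thin nut somewhere in the last 8°. About 13° more is needed; joint 7 has room for that.

```bash
python3 -m crank '[[[0,0,0],0.5],[[0,0,0],0.5],[[0,0,0],0.5]]'|grep -E "force|width"; python3 s.py; python3 -m crank '[[[0,0,0],0.15],[[0,0,0],0],[[0,0,0],0]]'; python3 s.py
```

```text
ft_force: [-1.9, 0.9, 2.2]
width: 0.0355
grip_force: 50.0
yawx -19.2 M [0.328 0.43  0.28 ] q7 -2.49
time: 12.28
ee_pos: [0.5295, 0.1694, 0.0109]
eef_rot: [0.984, -0.176, -0.0, -0.0]
ft_force: [-2.5, 2.7, 3.2]
width: 0.0354
grip_force: 50.0
yawx -20.3 M [0.554 0.723 0.225] q7 -2.51
```

The bite is at least 13° (0.23 rad) under steady friction. Release and lift straight up.

```bash
python3 -m crank '[[[0,0,0],0],[[0,0,0],0],[[0,0,0],0],[[0,0,0],0],[[0,0,0],0],[[0,0,0],0]]' 0.85; python3 -m crank '[[[0,0,-0.3],0],[[0,0,-0.6],0],[[0,0,-0.8],0],[[0,0,-0.8],0],[[0,0,-0.8],0],[[0,0,-0.8],0],[[0,0,0],0],[[0,0,0],0]]'
python3 - <<'E'
from h import *
x0,y0=245,255
im=np.hstack([vision.camera("side")[:,:,::-1][y0:y0+125,x0:x0+130],vision.camera("top")[:,:,::-1][200:325,130:260]])
cv2.imwrite("pics/j.png",cv2.resize(cv2.convertScaleAbs(im,alpha=1.5),None,fx=3,fy=3,interpolation=cv2.INTER_CUBIC))
E
```

```text
time: 13.02
ee_pos: [0.5297, 0.169, 0.0109]
eef_rot: [0.984, -0.177, 0.0, 0.0]
ft_force: [0.1, 0.4, -1.1]
width: 0.0732
grip_force: 0.0
time: 14.02
ee_pos: [0.5295, 0.1689, 0.1339]
eef_rot: [0.984, -0.177, 0.0, 0.0]
ft_force: [0.1, 0.6, -0.6]
width: 0.074
grip_force: 0.0
```

View pics/j.png

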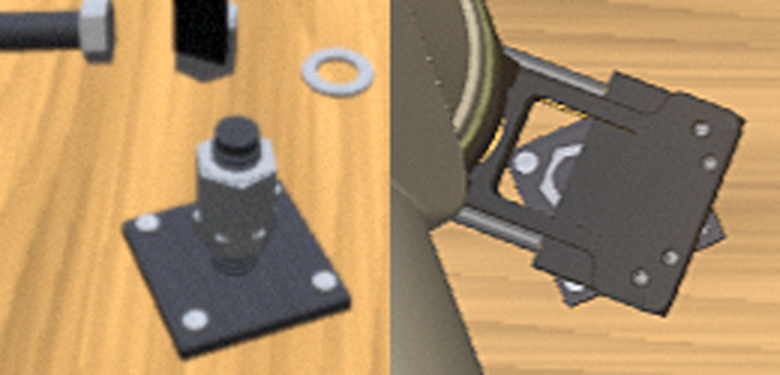

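The picture shows the tall nut on its stud at side crop (235,185), clear of the fingers and seated on the thin nut. The wrist force is about zero, so I'm handing in.

```bash
python3 -c "
from bench import r
print(r.close_job())"
```

```text
the job is handed in; nothing more can be done
None
```

I ran the tall nut on the two-nut foot down onto the thin nut and tightened it by an estimated 0.23 rad or more. I then let go and lifted clear, without going near the single nut, and handed the job in at about 14 s; the hand-in gave no verdict.

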